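# Dry-build a turned lamp stand

### The job

Dry-build the small turned stand on the square wooden foot, without shifting the foot: first the square block with its sides parallel to the foot's, then the ring lying flat, then the stem with its wide disc end down, and last the domed finial, each centred on the one beneath. Handle one part at a time, setting each down and letting go rather than dropping it, and leave the glue jar, sanding block, pencil and knife where they lie.

Things in the scene. Friction and masses are not known exactly. Their poses are not given: they have to be found in the camera images.
- foot: The base of the stand: a loose, heavy (0.9 kg) square slab of brown wood, 110 x 110 mm at the bottom with a slight step up to a flat top 98 x 98 mm, 22 mm high in all. The largest of the wooden parts. Origin at the centre of its underside, z up, x and y parallel to its sides.
- block: Square block of the same brown wood, 50 x 50 mm and 34 mm high, flat on top. Origin at the centre of its underside, z up, x and y parallel to its sides.
- ring: Flat ring of the same wood, 60 mm outer diameter, hole 26 mm, 16 mm high, lying flat. Origin on its axis at the underside, z up.
- stem: Round stem of the same wood standing upright: a disc 52 mm in diameter and 10 mm thick at the bottom, then a straight neck 34 mm in diameter, 58 mm high in all, flat on top. Origin on its axis at the underside, z up.
- finial: Domed cap of the same wood, 38 mm in diameter, straight-sided for the lower 22 mm, then rounded to a dome 40 mm high, flat underneath. Origin on its axis at the underside, z up.
- glue_jar: Bystander: small amber glass jar with a white lid, 42 mm in diameter, 55 mm high, standing. Origin at the centre of its underside.
- sanding_block: Bystander: cork block 65 mm (its x) x 38 x 26 mm high. Origin at the centre of its underside.
- pencil: Bystander: flat red carpenter's pencil, 137 mm long along its x, 14 mm wide, 7 mm thick. Origin on the underside, 60 mm from the blunt end.
- knife: Bystander: short carving knife lying flat, 140 mm long along its x, dark wooden handle 22 mm wide and 16 mm thick. Origin on the underside, 73 mm from the butt of the handle.
Not all that is in view belongs to the job. What is shaped like the finial but purple or turquoise is not meant. Leave any pink or red look-alike of the stem alone.

How it is judged:
On the way, in this order (a step that is already met when the one before it is completed fails the run):
1. the square block is set down and let go on the foot, centred, its sides parallel to the foot's (horizontal distance between block and foot below 0.01 m and z of block in the frame of foot between 0.018 and 0.026 m and angle between block's own z axis and vertical below 0.1 rad and (angle between the x axis of block and the x axis of foot, either way round below 0.2 rad or angle between the x axis of block and the y axis of foot, either way round below 0.2 rad) and contact force between the fingers and block below 0.1 N and linear speed of block below 0.03 m/s and angular speed of block below 0.3 rad/s), for 0.2 s.
2. the ring is set down and let go on the block (horizontal distance between ring and block below 0.01 m and z of ring in the frame of block between 0.03 and 0.038 m and angle between ring's own z axis and vertical below 0.1 rad and contact force between the fingers and ring below 0.1 N and linear speed of ring below 0.03 m/s and angular speed of ring below 0.3 rad/s), for 0.2 s.
3. the stem is set down and let go, disc end down, on the ring (horizontal distance between stem and ring below 0.01 m and z of stem in the frame of ring between 0.012 and 0.02 m and angle between stem's own z axis and vertical below 0.1 rad and contact force between the fingers and stem below 0.1 N and linear speed of stem below 0.03 m/s and angular speed of stem below 0.3 rad/s), for 0.2 s.
4. the finial is set down and let go on top of the stem (horizontal distance between finial and stem below 0.01 m and z of finial in the frame of stem between 0.054 and 0.062 m and angle between finial's own z axis and vertical below 0.1 rad and contact force between the fingers and finial below 0.1 N and linear speed of finial below 0.03 m/s and angular speed of finial below 0.3 rad/s), for 0.2 s.
At the end, for the whole second after the job is handed in: From the bottom up: foot, square block, ring, stem, finial; each seated on the one beneath (height within 4 mm), within 10 mm of its centre, upright within 0.1 rad; the block's sides parallel to the foot's within 0.2 rad; all let go and at rest; the foot within 30 mm of where it was (all of step 1 and all of step 2 and all of step 3 and all of step 4 and distance of foot from where it was at the start of the episode below 0.03 m and linear speed of foot below 0.03 m/s); the robot touches nothing.
It fails at once if the glue jar, sanding block, pencil or knife is moved more than 30 mm (distance of any of glue_jar, sanding_block, pencil, knife from where it was at the start of the episode above 0.03 m).
It fails at once if the foot is shifted more than 30 mm (distance of foot from where it was at the start of the episode above 0.03 m).
It fails at once if a part is dropped (falls free faster than 0.6 m/s: about 2 cm) ((linear speed of block above 0.6 m/s and contact force between the fingers and block below 0.05 N) or (linear speed of ring above 0.6 m/s and contact force between the fingers and ring below 0.05 N) or (linear speed of stem above 0.6 m/s and contact force between the fingers and stem below 0.05 N) or (linear speed of finial above 0.6 m/s and contact force between the fingers and finial below 0.05 N)).
It also fails if it takes over 120 s, if anything falls off the work surface, if the arm or the gripper's body presses on something with over 40 N, if the wrist force passes 120 N, or if a joint passes its speed limit or range.

### The arm

A 6-joint arm with a two-finger parallel gripper is mounted at the origin on the work surface. World frame = base frame: x ahead of the robot, y to its left, z up, the work surface at z = 0. Lengths are in m, angles in rad, forces in N, time in s.
With the tool pointing down it reaches from about 0.3 to 0.875 m from the base axis. Payload 4.2 kg.
Tool frame: the origin (TCP) lies at the very end of the fingers, on their centre line; the grasp point (between the pads) lies 19 mm behind it (robot.tcp_to_grasp is the distance from the TCP to the grasp point, in m); z points along the fingers, y is the line along which they close (so a half turn about z gives the same grasp; the last joint's range is limited). The gripper opens to 85 mm and grips with 20 to 120 N. Pads are 22 mm wide; open, the fingers measure 114 mm over their backs; the gripper's body (76 mm by 85 mm) begins 54 mm behind the grasp point. The pads swing forward as they close: fully open they stand 13 mm farther back than shut.
Start: joints at [1.236, 0.32, 1.565, -0, 1.257, -0.02], TCP at [0.178, 0.547, 0.231] pointing down, gripper open.
Joint ranges: [-3.11, 3.11], [-0.84, 2.01], [0.21, 2.61], [-1.34, 4.49], [0.05, 2.63], [-2.56, 2.56]. Speed limits (rad/s): [2.57, 2.57, 3.14, 3.14, 3.14, 3.14].

### API

Orientations are given as a rotation vector (axis times angle).
In Python, from plant import sensors, optics, sign_off, robot gives the robot as it stands. The module is installed in compiled form; this text tells all that it offers.
- The arm moves only by the shell command python3 -m creep 'ROWS'. ROWS is a JSON object of lists of equal length, an entry for each row: "travel": the shift along the tool's x, y, z in cm, a list of three; "turn": the turn, a rotation vector about the tool's x, y, z in rad, a list of three; "grip": the opening, from -1 (shut) to 1 (fully open), so that 0 is half open. In form: {"travel": [[x, y, z], ...], "turn": [[rx, ry, rz], ...], "grip": [grip, ...]}. A call has 1 to 8 rows; each row shifts and turns the commanded pose from where the row before left it, along the tool's axes as they then stand; what a row does not reach is not made up. A row lasts 1/10 s, in which the tool goes at most 50 mm and 8.59 degrees, less where a joint would pass 70% of its speed; a pose out of reach is approached as far as the arm can. A call is refused whole if a number of a shift passes 5 or a number of a turn 0.15, either way. A call with a gripper value outside its range is refused whole. The fingers move at their own pace and stop on an object; the grip force is fixed at half the most. Time passes only in rows, so rows that do not move let the fingers close. It gives the time, the measured TCP pose, the force, the opening and the grip force at its end, in the units of the state.
- sensors.get_state(): the state, without advancing time (a new reading comes with each control period).
- optics.read_camera(name): name is "side" or "top"; returns the picture (480x640x3 uint8, blue, green, red); there is no depth.
- optics.get_calibration(name): a dict with "camera_matrix" (3x3 intrinsics, pixels), "rvec" (rotation vector, rad) and "tvec" (3), from world to camera coordinates, as OpenCV has them. Camera axes: x right, y down, z forward; pixel columns grow to the right and rows downward; lengths in m; the calibration is good to about 2 mm. A picture is of the moment at which its call begins. get_calibration takes no time and is no camera call.
- sign_off(): hands the job in; it is judged then, once.
The state is a dict: "t": time; "joint_pos": joint angles; "qvel": joint speeds; "tau": joint torques, N m; "tcp_pos": TCP position; "orientation": TCP orientation; "contact_force": force on the tool from outside, world axes, zero at the start; "torque": the same for the moment, N m; "finger_gap": finger opening in m; "finger_force": force on a finger pad.
Only numpy, scipy, OpenCV 4.12 (cv2) and the standard library are available. Lean on these libraries where they do the work, as an engineer would, in place of code of your own. Each camera call takes 0.05 s, during which the arm holds its last target. There are 200 camera calls.

## Working session

There is one attempt and no reset: what is moved stays moved. The work goes in short steps, Python scripts to look and compute and a shell command to move; the robot and the scene stay as the last step left them, time stands still between calls to the robot, and variables do not carry over. Pictures are saved under pics/ and viewed, at most 14 in all, crops included, and the job is handed in when it is done.

```bash
mkdir -p pics; python3 - <<'E'
from plant import sensors, optics, robot
import cv2
for n in ("top","side"):
    im=optics.read_camera(n); cv2.imwrite(f"pics/{n}0.png",im); c=optics.get_calibration(n); print(n,c)
s=sensors.get_state(); print(s)
E
```

```text
top {'camera_matrix': array([[587.44186433,   0.        , 323.68461879],
       [  0.        , 587.44186433, 244.10146133],
       [  0.        ,   0.        ,   1.        ]]), 'rvec': array([ 2.1624017 , -2.13379484,  0.13148402]), 'tvec': array([8.76813066e-04, 5.69627123e-01, 9.99326820e-01])}
side {'camera_matrix': array([[496.14219618,   0.        , 318.49283938],
       [  0.        , 496.14219618, 237.32022407],
       [  0.        ,   0.        ,   1.        ]]), 'rvec': array([ 2.32677445, -0.17831896,  0.08255128]), 'tvec': array([-0.57587716,  0.09887513,  1.06272586])}
{'t': 0.1, 'joint_pos': array([ 1.23603211e+00,  3.20231156e-01,  1.56557524e+00, -3.10648703e-05,
        1.25741944e+00, -1.99979901e-02]), 'qvel': array([ 0.00162991, -0.00073892, -0.00266122,  0.00069579, -0.00018349,
       -0.00066984]), 'tau': array([ 1.96663459e-03, -4.16408050e+01, -2.34710008e+01,  2.46555936e-05,
        4.72547123e-03, -8.59505491e-06]), 'tcp_pos': array([0.17787872, 0.54633023, 0.23055745]), 'orientation': array([-4.92339361e-01, -3.10251060e+00,  2.53312512e-03]), 'contact_force': array([ 0.08328702,  1.24644367, -0.37359484]), 'torque': array([0.02545365, 0.00746075, 0.03948475]), 'finger_force': 0.0, 'finger_gap': 0.08524623848424707}
```

View pics/top0.png

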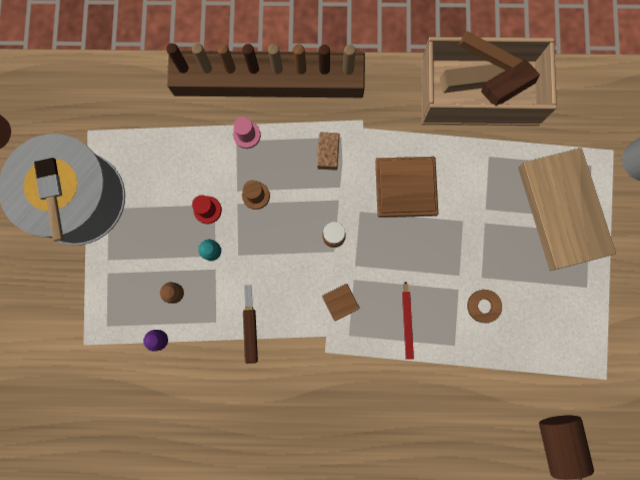

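View pics/side0.png

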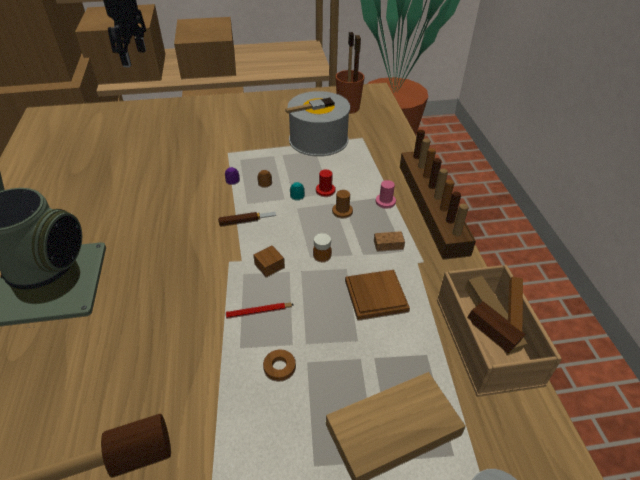

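The top view shows these parts:
- **Foot:** brown, at (406,187).
- **Block:** brown, at (341,302).
- **Ring:** brown, at (484,306).
- **Stem candidates:** brown (255,194), red (206,208) and pink (246,131). The brown one fits, since it is the same wood and red and pink are excluded.
- **Finial candidates:** brown (171,293), turquoise (208,250) and purple (155,340). The brown one fits for the same reason.

Next I'll take a confirming crop and measure.

```bash
cat > h.py <<'E'
import numpy as np, cv2
from plant import optics, sensors
from scipy.spatial.transform import Rotation as R
def ray(n,uv):
    c=optics.get_calibration(n); Rm=cv2.Rodrigues(c["rvec"])[0]
    p=cv2.undistortPoints(np.float64(uv).reshape(-1,1,2),c["camera_matrix"],None).reshape(-1,2)
    d=np.c_[p,np.ones(len(p))]@Rm
    return -Rm.T@np.ravel(c["tvec"]), d
def plane(n,uv,z):
    o,d=ray(n,uv); return o+d*((z-o[2])/d[:,2])[:,None]
def proj(n,P):
    c=optics.get_calibration(n); return cv2.projectPoints(np.float64(P).reshape(-1,1,3),c["rvec"],c["tvec"],c["camera_matrix"],None)[0].reshape(-1,2)
def brown(im,lo=(3,90,20),hi=(16,255,190)):
    return cv2.inRange(cv2.cvtColor(im,cv2.COLOR_BGR2HSV),lo,hi)
def blob(m,uv,r=45):
    "contour of the masked blob nearest uv"
    w=np.zeros_like(m); u,v=map(int,uv); w[max(v-r,0):v+r,max(u-r,0):u+r]=m[max(v-r,0):v+r,max(u-r,0):u+r]
    cs,_=cv2.findContours(w,cv2.RETR_EXTERNAL,cv2.CHAIN_APPROX_NONE)
    return max(cs,key=cv2.contourArea)
E
python3 - <<'E'
from h import *
t=cv2.imread("pics/top0.png"); s=cv2.imread("pics/side0.png")
m=brown(t)
for n,p,r,z in (("foot",(406,187),42,.022),("block",(341,302),26,.034),("ring",(484,306),26,.016),("stem",(255,194),20,.058),("finial",(171,293),18,.02)):
    c=blob(m,p,r); (cc,wh,a)=cv2.minAreaRect(c); P=plane("top",cv2.boxPoints((cc,wh,a)),z)
    print(n,cc,wh,round(a,1),plane("top",[cc],z).round(4),"sides mm",(np.linalg.norm(np.diff(P[:3],axis=0),axis=1)*1e3).round(1), "proj side",proj("side",plane("top",[cc],z)).round(0))
a=cv2.resize(t[110:360,130:520],None,fx=2,fy=2,interpolation=cv2.INTER_CUBIC)
cv2.imwrite("pics/crop.png",a)
print(optics.get_calibration("top") and ray("top",[(320,240)])[0], ray("side",[(320,240)])[0])
E
```

```text
foot (406.4844970703125, 186.45758056640625) (58.46185302734375, 60.23256301879883) 88.4 [[ 0.6791 -0.1401  0.022 ]] sides mm [109.9 108.4] proj side [[375. 290.]]
block (340.5000305175781, 302.0000305175781) (27.280029296875, 27.72724151611328) 63.4 [[ 0.4683 -0.0223  0.034 ]] sides mm [48.6 47.5] proj side [[268. 256.]]
ring (484.5, 306.0) (32.0, 33.0) 90.0 [[ 0.4654 -0.278   0.016 ]] sides mm [58.6 56.5] proj side [[278. 363.]]
stem (255.5, 194.0) (28.0, 27.0) 90.0 [[0.6539 0.129  0.058 ]] sides mm [47.5 50.1] proj side [[340. 196.]]
finial (171.2000274658203, 292.4000244140625) (20.57182502746582, 22.360679626464844) 63.4 [[0.4817 0.279  0.02  ]] sides mm [39.4 37.2] proj side [[264. 178.]]
[ 0.43270085 -0.00298507  1.06578186] [ 0.45725389 -0.78099649  0.80731679]
```

View pics/crop.png

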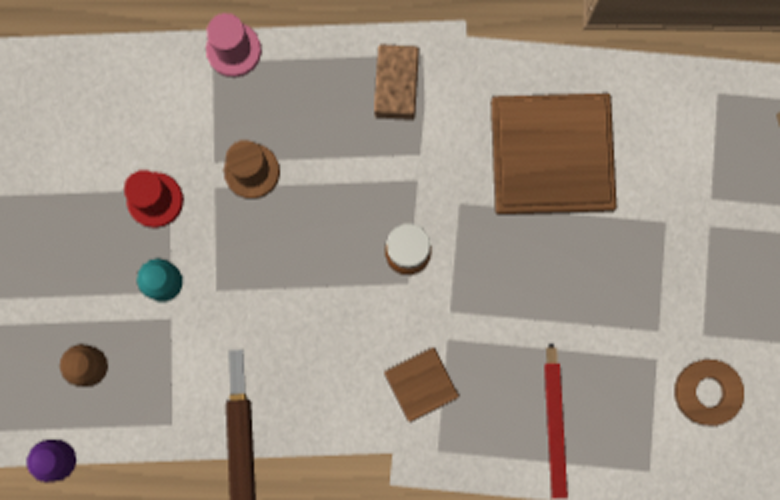

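The crop confirms the choices: brown stem at crop (250,168), brown finial at crop (83,365), and the look-alikes are clearly coloured. I'll refine the centres from the silhouettes, using the near edge on the table and the far edge at the part's rim.

```bash
python3 - <<'E'
from h import *
t=cv2.imread("pics/top0.png"); s=cv2.imread("pics/side0.png"); m=brown(t)
cam=ray("top",[(0,0)])[0]
for n,p,r,rad in (("ring",(484,306),26,.030),("stem",(255,194),20,.026),("finial",(171,293),18,.019)):
    c=blob(m,p,r).reshape(-1,2); P=plane("top",c,0)[:,:2]; q=P.mean(0)-cam[:2]; d=q/np.linalg.norm(q); e=np.array([-d[1],d[0]])
    a,b=P@d,P@e; px=.0009
    ctr=d*(a.min()-px+rad)+e*(b.max()+b.min())/2
    print(n,ctr.round(4),"radial mm",(np.ptp(a)+2*px)*1e3,"cross",(np.ptp(b)+2*px)*1e3, "reach",np.hypot(*ctr).round(3))
for n,p,r,S,H in (("foot",(406,187),42,.110,.016),("block",(341,302),26,.05,.034)):
    c=blob(m,p,r); cc,wh,ang=cv2.minAreaRect(c); bx=cv2.boxPoints((cc,(wh[0]+1,wh[1]+1),ang)); P=plane("top",bx,0)[:,:2]
    e1=P[1]-P[0]; e1/=np.linalg.norm(e1); e2=np.array([-e1[1],e1[0]]); ctr=np.zeros(2)
    for e in (e1,e2):
        a=P@e; k=cam[:2]@e; near=a.min() if a.mean()>k else a.max()
        sgn=np.sign(a.mean()-k) ; over=k>a.min() and k<a.max()
        print("  size z0",np.ptp(a)*1e3,"camera over it",over)
        ctr+=e*((a.min()+a.max())/2*(1-H/cam[2])+k*H/cam[2] if over else near+sgn*S/2)
    print(n,ctr.round(4),"angle deg mod 90",np.degrees(np.arctan2(e1[1],e1[0]))%90)
# triangulate foot/block top centre check with side view: predicted pixel of centres vs blobs
st=sensors.get_state(); print(R.from_rotvec(st["orientation"]).as_matrix().round(3), st["tcp_pos"])
ms=brown(s)
for n,p,r in (("ring",(279,365),22),("stem",(342,204),16),("finial",(265,178),12),("block",(269,261),20),("foot",(377,294),36)):
    x,y,w,h=cv2.boundingRect(blob(ms,p,r)); print(n,"side bbox",x,y,x+w,y+h, "bbox bottom-center at z0",plane("side",[(x+w/2,y+h)],0).round(3))
E
```

```text
ring [ 0.4658 -0.2809] radial mm 62.50338016538296 cross 59.91273218264218 reach 0.544
stem [0.6647 0.1366] radial mm 57.324360889950164 cross 51.846634728178586 reach 0.679
finial [0.482  0.2808] radial mm 44.51477322916778 cross 37.84177100802481 reach 0.558
  size z0 115.29062088078898 camera over it False
  size z0 112.56198687819308 camera over it False
foot [ 0.6832 -0.1407] angle deg mod 90 2.3311062279247494
  size z0 52.057900995238604 camera over it False
  size z0 50.89635415933152 camera over it True
block [ 0.4684 -0.0224] angle deg mod 90 27.283215413421615
[[-0.951  0.31  -0.001]
 [ 0.31   0.951 -0.002]
 [ 0.    -0.002 -1.   ]] [0.17787872 0.54633023 0.23055745]
ring side bbox 263 349 296 381 bbox bottom-center at z0 [[ 0.464 -0.306  0.   ]]
stem side bbox 332 190 353 218 bbox bottom-center at z0 [[0.661 0.115 0.   ]]
finial side bbox 258 170 271 187 bbox bottom-center at z0 [[0.48  0.267 0.   ]]
block side bbox 254 246 284 277 bbox bottom-center at z0 [[ 0.466 -0.052 -0.   ]]
foot side bbox 346 270 409 320 bbox bottom-center at z0 [[ 0.672 -0.2    0.   ]]
```

```bash
cat > go.py <<'E'
import sys
from h import *
# go.py x y z yaw_deg(of tool y, mod 180): prints tool-z turn (rad) and then travel (cm) in tool axes after that turn
x,y,z,yaw=map(float,sys.argv[1:5]); s=sensors.get_state(); M=R.from_rotvec(s["orientation"])
Y=M.as_matrix()[:,1]; cur=np.degrees(np.arctan2(Y[1],Y[0])); dz=-((yaw-cur+90)%180-90)
tilt=M.as_matrix()[:,2]
c=np.radians(cur-dz); Mt=np.array([[-np.sin(c)*-1,0,0]]*3)  # placeholder
Yt=np.array([np.cos(c),np.sin(c),0]); Zt=np.array([0,0,-1.]); Xt=np.cross(Yt,Zt)
d=np.array([x,y,z])-s["tcp_pos"]
print("t",round(s["t"],1),"tcp",s["tcp_pos"].round(4),"yaw",round(cur,1),"toolz",tilt.round(3),"turn z",round(np.radians(dz),3),"travel cm",(np.array([Xt,Yt,Zt])@d*100).round(2),"j6",s["joint_pos"][5].round(2),"F",s["contact_force"].round(1),"gap",round(s["finger_gap"],4),"ff",round(float(s["finger_force"]),1))
E
sed -i '/placeholder/s/.*/c=np.radians(cur-dz)/' go.py
python3 -m creep '{"travel":[[0,0,0],[0,0,0],[0,0,0],[0,0,0],[0,0,0],[0,0,0]],"turn":[[0,0,0.13],[0,0,0.13],[0,0,0.13],[0,0,0.13],[0,0,0.13],[0,0,0.13]],"grip":[1,1,1,1,1,1]}'
python3 go.py .468 -.022 .12 27.3
```

```text
t: 0.7
tcp_pos: [0.1779, 0.5465, 0.2308]
orientation: [1.642, 2.678, -0.002]
contact_force: [-0.3, -0.8, -0.4]
finger_gap: 0.085
finger_force: 0.0
t 0.7 tcp [0.1779 0.5465 0.2308] yaw 27.0 toolz [-0.    -0.001 -1.   ] turn z -0.006 travel cm [-63.82  -0.3   11.08] j6 0.77 F [-0.3 -0.8 -0.4] gap 0.085 ff 0.0
```

```bash
python3 -m creep '{"travel":[[-4,0,0],[-4,0,0],[-4,0,0],[-4,0,0],[-4,0,0],[-4,0,0],[-4,0,0],[-4,0,0]],"turn":[[0,0,0],[0,0,0],[0,0,0],[0,0,0],[0,0,0],[0,0,0],[0,0,0],[0,0,0]],"grip":[1,1,1,1,1,1,1,1]}' >/dev/null
python3 -m creep '{"travel":[[-4,0,0],[-4,0,0],[-4,0,0],[-4,0,0],[-4,0,0],[-4,0,0],[-4,0,0],[0,0,0]],"turn":[[0,0,0],[0,0,0],[0,0,0],[0,0,0],[0,0,0],[0,0,0],[0,0,0],[0,0,0]],"grip":[1,1,1,1,1,1,1,1]}' > /dev/null
python3 go.py .468 -.022 .12 27.3
```

```text
t 2.3 tcp [0.4547 0.01   0.2309] yaw 27.0 toolz [ 0.001 -0.001 -1.   ] turn z -0.006 travel cm [-3.46 -0.28 11.09] j6 -0.47 F [-0.   0.7 -0.1] gap 0.0856 ff 0.0
```

```bash
python3 -m creep '{"travel":[[-3.46,-0.28,0],[0,0,4],[0,0,4],[0,0,4],[0,0,4],[0,0,4],[0,0,2.3],[0,0,0]],"turn":[[0,0,-0.006],[0,0,0],[0,0,0],[0,0,0],[0,0,0],[0,0,0],[0,0,0],[0,0,0]],"grip":[1,1,1,1,1,1,1,1]}' > /dev/null
python3 go.py .468 -.022 .006 27.3
python3 -c "
from h import *
cv2.imwrite('pics/b1.png',np.hstack([optics.read_camera('top')[200:400,240:440],optics.read_camera('side')[160:360,170:370]]).repeat(2,0).repeat(2,1)[:,:800])"
```

```text
t 3.1 tcp [ 0.4633 -0.0177  0.0056] yaw 27.6 toolz [-0.008  0.001 -1.   ] turn z 0.006 travel cm [-0.6   0.22 -0.04] j6 -0.55 F [-0.2  0.7  0.3] gap 0.0852 ff 0.0
```

View pics/b1.png

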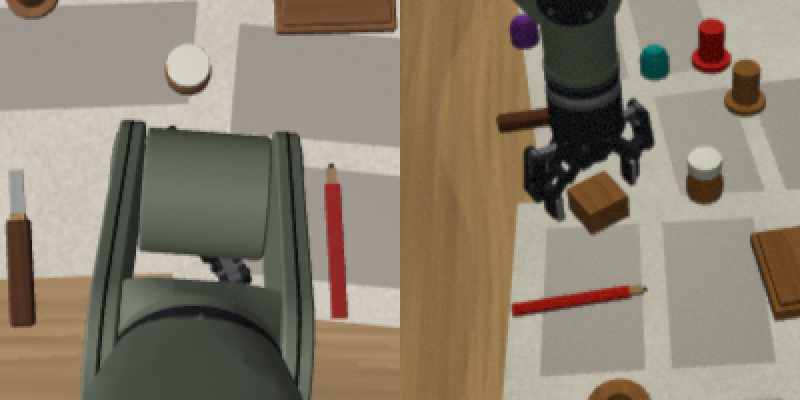

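The side view shows the fingers standing either side of the block, which hasn't moved. I'll centre on it and close.

```bash
python3 -m creep '{"travel":[[-0.6,0.22,0],[0,0,0]],"turn":[[0,0,0.006],[0,0,0]],"grip":[1,1]}' > /dev/null
python3 go.py .468 -.022 .006 27.3
python3 -m creep '{"travel":[[0,0,0],[0,0,0],[0,0,0],[0,0,0],[0,0,0],[0,0,0]],"turn":[[0,0,0],[0,0,0],[0,0,0],[0,0,0],[0,0,0],[0,0,0]],"grip":[-1,-1,-1,-1,-1,-1]}' > /dev/null
python3 go.py .468 -.022 .006 27.3
```

```text
t 3.4 tcp [ 0.4732 -0.0232  0.0099] yaw 27.2 toolz [ 0.005 -0.    -1.   ] turn z -0.001 travel cm [ 0.35 -0.41  0.39] j6 -0.55 F [ 0.3 -0.5  1. ] gap 0.0853 ff 0.0
t 4.0 tcp [ 0.4714 -0.0229  0.009 ] yaw 27.3 toolz [ 0.001 -0.    -1.   ] turn z -0.0 travel cm [ 0.24 -0.26  0.3 ] j6 -0.55 F [-0.5 -0.2  5. ] gap 0.049 ff 63.0
```

```bash
python3 -m creep '{"travel":[[0,0,-2],[0,0,-3],[0,0,-3],[0,0,-2],[0,0,0],[0,0,0],[0,0,0],[0,0,0]],"turn":[[0,0,0],[0,0,0],[0,0,0],[0,0,0.1],[0,0,0.11],[0,0,0.11],[0,0,0.116],[0,0,0]],"grip":[-1,-1,-1,-1,-1,-1,-1,-1]}' > /dev/null
python3 go.py .6833 -.1431 .06 2.3
```

```text
t 4.8 tcp [ 0.4708 -0.0228  0.1083] yaw 2.3 toolz [-0.  0. -1.] turn z 0.0 travel cm [-12.87  20.75   4.83] j6 -0.11 F [-0.4  0.4 -0.7] gap 0.0485 ff 62.3
```

```bash
python3 -m creep '{"travel":[[-2.1,3.45,0],[-2.1,3.45,0],[-2.1,3.45,0],[-2.2,3.45,0],[-2.2,3.45,0],[-2.17,3.5,0],[0,0,0],[0,0,0]],"turn":[[0,0,0],[0,0,0],[0,0,0],[0,0,0],[0,0,0],[0,0,0],[0,0,0],[0,0,0]],"grip":[-1,-1,-1,-1,-1,-1,-1,-1]}' > /dev/null
python3 -m creep '{"travel":[[0,0,2],[0,0,2.0],[0,0,0.8],[0,0,0],[0,0,0],[0,0,0]],"turn":[[0,0,0],[0,0,0],[0,0,0],[0,0,0],[0,0,0],[0,0,0]],"grip":[-1,-1,-1,-1,-1,-1]}' > /dev/null
python3 go.py .6833 -.1431 .032 2.3
python3 -c "
from h import *
cv2.imwrite('pics/b2.png',np.hstack([optics.read_camera('top')[90:290,300:500],optics.read_camera('side')[190:390,280:480]]).repeat(2,0).repeat(2,1)[:,:800])"
```

```text
t 6.2 tcp [ 0.6841 -0.1431  0.0617] yaw 2.3 toolz [ 0.002 -0.    -1.   ] turn z 0.0 travel cm [ 0.01 -0.08  2.97] j6 -0.26 F [ 0.3  0.  -1. ] gap 0.0489 ff 62.4
```

View pics/b2.png

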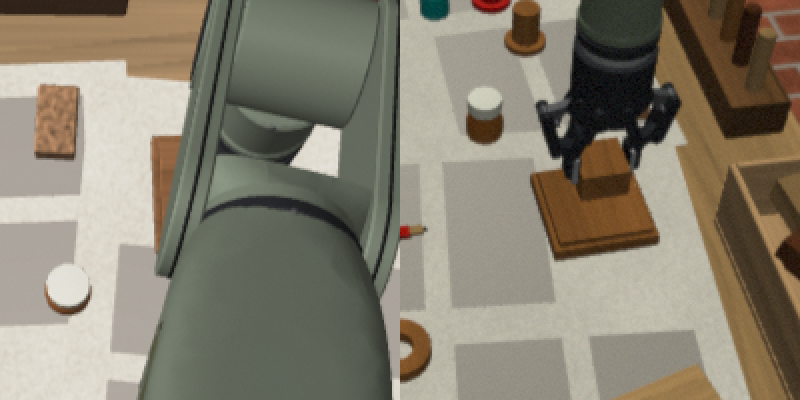

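The side view shows the block held about 3 cm above the middle of the foot, sides parallel. I'll lower it gently and watch the force.

```bash
python3 -m creep '{"travel":[[0,0,1],[0,0,1],[0,0,0.6],[0,0,0],[0,0,0],[0,0,0],[0,0,0]],"turn":[[0,0,0],[0,0,0],[0,0,0],[0,0,0],[0,0,0],[0,0,0],[0,0,0]],"grip":[-1,-1,-1,-1,-1,-1,-1]}' > /dev/null
python3 go.py .6833 -.1431 .031 2.3
python3 -m creep '{"travel":[[0,0,0.2],[0,0,0.1],[0,0,0],[0,0,0],[0,0,0]],"turn":[[0,0,0],[0,0,0],[0,0,0],[0,0,0],[0,0,0]],"grip":[-1,-1,-1,-1,-1]}' > /dev/null
python3 go.py .6833 -.1431 .031 2.3
```

```text
t 7.0 tcp [ 0.6839 -0.1432  0.0347] yaw 2.3 toolz [ 0.001 -0.    -1.   ] turn z -0.0 travel cm [ 0.02 -0.06  0.37] j6 -0.26 F [ 0.2  1.3 -1. ] gap 0.0488 ff 62.4
t 7.5 tcp [ 0.6836 -0.1432  0.0313] yaw 2.3 toolz [ 0.  0. -1.] turn z -0.0 travel cm [ 0.01 -0.03  0.03] j6 -0.26 F [-0.3 -0.2 -1.4] gap 0.0488 ff 62.5
```

```bash
for i in 1 2 3; do python3 -m creep '{"travel":[[0,0,0.1],[0,0,0],[0,0,0]],"turn":[[0,0,0],[0,0,0],[0,0,0]],"grip":[-1,-1,-1]}' | grep -E "tcp|contact"; done
```

```text
tcp_pos: [0.6837, -0.1432, 0.0311]
contact_force: [-2.1, 0.2, 6.1]
tcp_pos: [0.6836, -0.1432, 0.0311]
contact_force: [-3.1, 0.7, 10.0]
tcp_pos: [0.6837, -0.1432, 0.0311]
contact_force: [-5.1, 0.7, 14.7]
```

Contact at z = 0.031, as predicted. I'll ease off, open, and lift.

```bash
python3 -m creep '{"travel":[[0,0,-0.2],[0,0,0],[0,0,0],[0,0,0],[0,0,0],[0,0,0],[0,0,0]],"turn":[[0,0,0],[0,0,0],[0,0,0],[0,0,0],[0,0,0],[0,0,0],[0,0,0]],"grip":[-1,-0.2,0.2,0.6,1,1,1]}' >/dev/null
python3 -m creep '{"travel":[[0,0,-1],[0,0,-3],[0,0,-4],[0,0,-4],[0,0,-3],[0,0,0],[0,0,0]],"turn":[[0,0,0],[0,0,0],[0,0,0],[0,0,0],[0,0,0],[0,0,0],[0,0,0]],"grip":[1,1,1,1,1,1,1]}' >/dev/null
python3 go.py .4658 -.2809 .18 149
```

```text
t 9.8 tcp [ 0.6837 -0.1432  0.1816] yaw 2.3 toolz [ 0.002 -0.    -1.   ] turn z 0.581 travel cm [-23.03 -11.59   0.16] j6 -0.26 F [ 0.4  0.1 -0.3] gap 0.0859 ff 0.0
```

```bash
python3 go.py .4658 -.2809 .08 2.3
python3 -m creep '{"travel":[[-2.2,-3.7,0],[-2.2,-3.7,0],[-2.2,-3.7,0],[-2.1,-3.7,0],[-2.1,-3.7,0],[-2,-3.8,0],[0,0,0],[0,0,0]],"turn":[[0,0,0],[0,0,0],[0,0,0],[0,0,0],[0,0,0],[0,0,0],[0,0,0],[0,0,0]],"grip":[1,1,1,1,1,0.6,0.6,0.6]}' >/dev/null
python3 go.py .4658 -.2809 .08 2.3
python3 - <<'E'
from h import *
t=optics.read_camera("top"); s=optics.read_camera("side"); cv2.imwrite("pics/t3.png",t)
cv2.imwrite('pics/b3.png',np.hstack([t[90:390,300:600],s[160:460,200:500]]).repeat(4,0).repeat(4,1)[::3,::3][:,:800])
E
```

```text
t 9.8 tcp [ 0.6837 -0.1432  0.1816] yaw 2.3 toolz [ 0.002 -0.    -1.   ] turn z -0.0 travel cm [-12.89 -22.33  10.16] j6 -0.26 F [ 0.4  0.1 -0.3] gap 0.0859 ff 0.0
t 10.6 tcp [ 0.465  -0.28    0.1793] yaw 2.2 toolz [-0.001  0.002 -1.   ] turn z -0.002 travel cm [-0.09  0.08  9.93] j6 -0.6 F [ 1.3 -0.2  1.1] gap 0.0682 ff 0.0
```

View pics/b3.png

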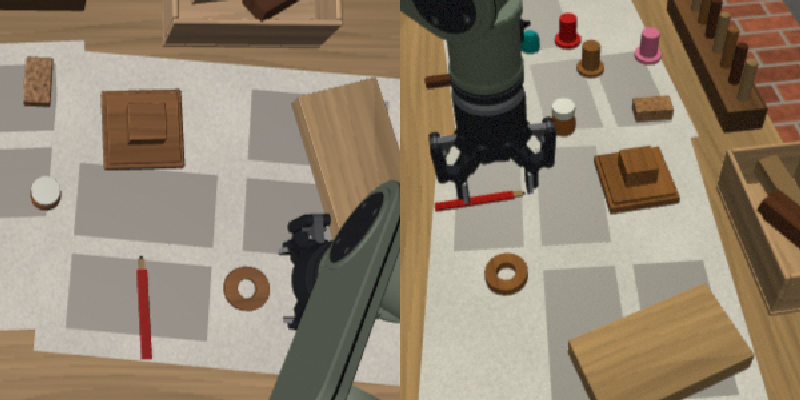

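The block sits squarely on the foot, with its top face centre near (410,182) in the full top image. The ring is undisturbed at (484,306). Now down over the ring.

```bash
python3 - <<'E'
from h import *
print(plane("top",[(410.3,182)],.056))
E
python3 -m creep '{"travel":[[-0.09,0.08,4],[0,0,4],[0,0,4],[0,0,3],[0,0,0],[0,0,0],[0,0,0],[0,0,0]],"turn":[[0,0,0],[0,0,0],[0,0,0],[0,0,0],[0,0,0],[0,0,0],[0,0,0],[0,0,0]],"grip":[0.6,0.6,0.6,0.6,0.7,0.7,0.7,0.7]}' >/dev/null
python3 go.py .4658 -.2809 .0 2.3
python3 - <<'E'
from h import *
s=optics.read_camera("side")
cv2.imwrite('pics/b4.png',cv2.resize(s[290:430,200:360],None,fx=4,fy=4,interpolation=cv2.INTER_CUBIC))
E
```

```text
[[ 0.67911059 -0.14234541  0.056     ]]
t 11.5 tcp [ 0.4681 -0.2814  0.0321] yaw 2.3 toolz [ 0.003 -0.002 -1.   ] turn z 0.0 travel cm [ 0.06 -0.23  3.21] j6 -0.6 F [ 0.2  0.1 -0.1] gap 0.0724 ff 0.0
```

View pics/b4.png

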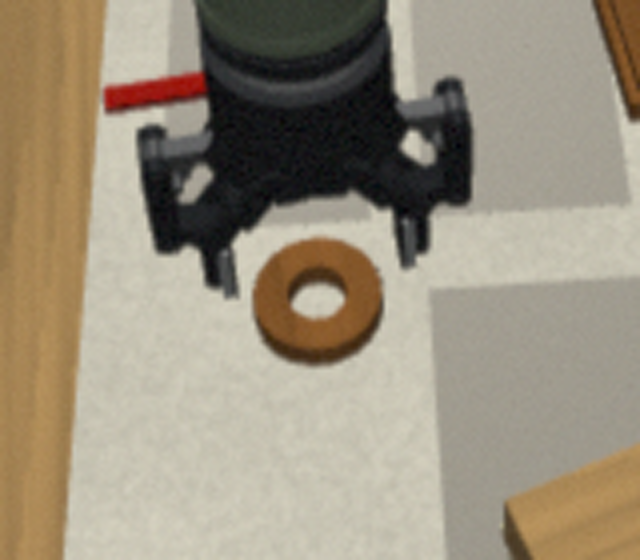

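The fingers straddle the ring, which is centred between them. Next I'll go down in small steps until the tips touch.

```bash
python3 -m creep '{"travel":[[0.06,-0.1,1.5],[0,0,1],[0,0,0],[0,0,0],[0,0,0]],"turn":[[0,0,0],[0,0,0],[0,0,0],[0,0,0],[0,0,0]],"grip":[0.7,0.7,0.7,0.7,0.7]}' |grep -E "tcp|contact"
for i in 1 2 3 4 5; do python3 -m creep '{"travel":[[0,0,0.2],[0,0,0],[0,0,0]],"turn":[[0,0,0],[0,0,0],[0,0,0]],"grip":[0.5,0.5,0.5]}' | grep -E "tcp|contact|gap"; done
```

```text
tcp_pos: [0.4661, -0.2806, 0.0058]
contact_force: [-0.0, -0.8, 0.2]
tcp_pos: [0.4657, -0.2803, 0.0034]
contact_force: [-0.7, 0.2, -0.6]
finger_gap: 0.0641
tcp_pos: [0.4656, -0.2802, 0.0012]
contact_force: [0.9, -0.8, 0.4]
finger_gap: 0.0641
tcp_pos: [0.4656, -0.2802, -0.0008]
contact_force: [0.1, -0.1, -0.2]
finger_gap: 0.064
tcp_pos: [0.4656, -0.2803, -0.0028]
contact_force: [-0.7, -0.2, -0.3]
finger_gap: 0.064
tcp_pos: [0.4656, -0.2803, -0.0048]
contact_force: [-0.7, -0.1, 0.6]
finger_gap: 0.0637
```

```bash
python3 -m creep '{"travel":[[0,0,0],[0,0,0],[0,0,0],[0,0,0],[0,0,0]],"turn":[[0,0,0],[0,0,0],[0,0,0],[0,0,0],[0,0,0]],"grip":[-1,-1,-1,-1,-1]}' |grep -E "tcp|force|gap"
python3 -m creep '{"travel":[[0,0,-1],[0,0,-3],[0,0,-4],[0,0,-4],[0,0,-4],[0,0,0],[0,0,0]],"turn":[[0,0,0],[0,0,0],[0,0,0],[0,0,0],[0,0,0],[0,0,0],[0,0,0]],"grip":[-1,-1,-1,-1,-1,-1,-1]}' |grep -E "force|gap"
python3 go.py .6837 -.1414 .155 2.3
python3 - <<'E'
from h import *
s=optics.read_camera("side"); t=optics.read_camera("top"); cv2.imwrite("pics/t5.png",t)
cv2.imwrite('pics/b5.png',cv2.resize(np.hstack([s[200:400,200:400],t[130:330,330:530]]),None,fx=2,fy=2,interpolation=cv2.INTER_CUBIC))
E
```

```text
tcp_pos: [0.4659, -0.2804, -0.004]
contact_force: [-0.9, 1.0, 5.6]
finger_gap: 0.0572
finger_force: 64.2
contact_force: [0.8, -0.0, -0.3]
finger_gap: 0.0578
finger_force: 64.1
t 14.8 tcp [ 0.4659 -0.2804  0.1565] yaw 2.3 toolz [ 0.002 -0.001 -1.   ] turn z -0.0 travel cm [13.02 22.32  0.15] j6 -0.6 F [ 0.8 -0.  -0.3] gap 0.0578 ff 64.1
```

View pics/b5.png

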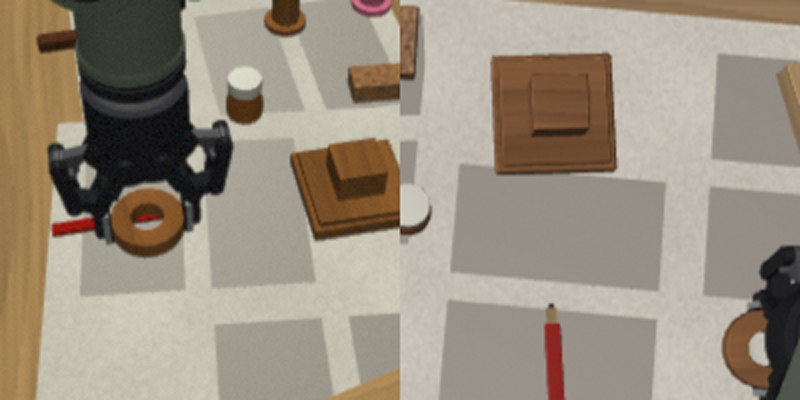

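The ring is held level. The block's top face centre reads about (410,181), which is (0.681,-0.142), so it agrees with the placing.

```bash
python3 -m creep '{"travel":[[2.2,3.7,0],[2.2,3.7,0],[2.2,3.7,0],[2.2,3.7,0],[2.1,3.7,0],[2.1,3.7,0],[0,0,0],[0,0,0]],"turn":[[0,0,0],[0,0,0],[0,0,0],[0,0,0],[0,0,0],[0,0,0],[0,0,0],[0,0,0]],"grip":[-1,-1,-1,-1,-1,-1,-1,-1]}' >/dev/null
python3 -m creep '{"travel":[[0,0,3],[0,0,3],[0,0,2],[0,0,0],[0,0,0],[0,0,0]],"turn":[[0,0,0],[0,0,0],[0,0,0],[0,0,0],[0,0,0],[0,0,0]],"grip":[-1,-1,-1,-1,-1,-1]}' >/dev/null
python3 go.py .683 -.1414 .052 2.3
```

```text
t 16.2 tcp [ 0.6827 -0.1422  0.0769] yaw 2.2 toolz [ 0.002 -0.    -1.   ] turn z -0.001 travel cm [0.08 0.03 2.49] j6 -0.26 F [ 0.4  0.4 -0. ] gap 0.0578 ff 64.2
```

```bash
python3 -m creep '{"travel":[[0.08,0,1],[0,0,1],[0,0,0.3],[0,0,0],[0,0,0],[0,0,0],[0,0,0]],"turn":[[0,0,0],[0,0,0],[0,0,0],[0,0,0],[0,0,0],[0,0,0],[0,0,0]],"grip":[-1,-1,-1,-1,-1,-1,-1]}' | grep -E "tcp|contact"
for i in 1 2 3 4; do python3 -m creep '{"travel":[[0,0,0.1],[0,0,0],[0,0,0]],"turn":[[0,0,0],[0,0,0],[0,0,0]],"grip":[-1,-1,-1]}' | grep -E "tcp|contact"; done
```

```text
tcp_pos: [0.6823, -0.1407, 0.0521]
contact_force: [0.1, 0.3, -0.7]
tcp_pos: [0.6823, -0.1407, 0.052]
contact_force: [-1.9, 0.8, 4.6]
tcp_pos: [0.6823, -0.1407, 0.052]
contact_force: [-3.5, 0.8, 9.6]
tcp_pos: [0.6823, -0.1407, 0.052]
contact_force: [-5.2, 0.9, 13.4]
tcp_pos: [0.6823, -0.1407, 0.052]
contact_force: [-6.4, 2.1, 17.2]
```

```bash
python3 -m creep '{"travel":[[0,0,-0.35],[0,0,0],[0,0,0],[0,0,0],[0,0,0],[0,0,0],[0,0,0]],"turn":[[0,0,0],[0,0,0],[0,0,0],[0,0,0],[0,0,0],[0,0,0],[0,0,0]],"grip":[-1,-0.2,0.2,0.6,1,1,1]}' | grep -E "tcp|contact|gap"
python3 -m creep '{"travel":[[0,0,-1],[0,0,-3],[0,0,-3],[0,0,-3],[0,0,-2],[0,0,0],[0,0,0]],"turn":[[0,0,0],[0,0,0],[0,0,0],[0,0,0],[0,0,0],[0,0,0],[0,0,0]],"grip":[1,1,1,1,1,1,1]}' >/dev/null
python3 go.py .6647 .1366 .1 2.3
```

```text
tcp_pos: [0.6821, -0.1407, 0.0513]
contact_force: [-0.0, 0.2, 0.2]
finger_gap: 0.0857
t 19.6 tcp [ 0.6821 -0.1407  0.1719] yaw 2.3 toolz [ 0. -0. -1.] turn z -0.0 travel cm [27.78 -0.62  7.19] j6 -0.26 F [-0.5 -0.  -0.3] gap 0.0852 ff 0.0
```

```bash
python3 -m creep '{"travel":[[4,0,0],[4,0,0],[4,0,0],[4,0,0],[4,-0.2,0],[4,-0.2,0],[3.78,-0.22,0],[0,0,0]],"turn":[[0,0,0],[0,0,0],[0,0,0],[0,0,0],[0,0,0],[0,0,0],[0,0,0],[0,0,0]],"grip":[1,1,1,1,1,1,1,1]}' >/dev/null
python3 -m creep '{"travel":[[0,0,2],[0,0,2],[0,0,2],[0,0,2],[0,0,0],[0,0,0],[0,0,0]],"turn":[[0,0,0],[0,0,0],[0,0,0],[0,0,0],[0,0,0],[0,0,0],[0,0,0]],"grip":[1,1,1,1,1,1,1]}' >/dev/null
python3 go.py .6647 .1366 .021 2.3
python3 - <<'E'
from h import *
s=optics.read_camera("side"); t=optics.read_camera("top"); cv2.imwrite("pics/t6.png",t)
cv2.imwrite('pics/b6.png',cv2.resize(np.hstack([s[100:300,260:460],t[130:330,330:530]]),None,fx=2,fy=2,interpolation=cv2.INTER_CUBIC))
E
```

```text
t 21.1 tcp [0.6656 0.1364 0.0926] yaw 2.3 toolz [ 0.001  0.    -1.   ] turn z -0.0 travel cm [ 0.02 -0.09  7.16] j6 0.15 F [ 0.5 -0.1 -0.1] gap 0.0853 ff 0.0
```

View pics/b6.png

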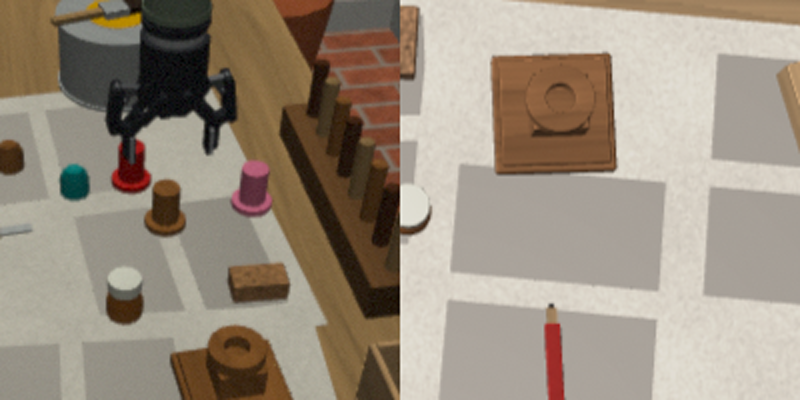

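The ring lies flat on the block, with its hole centre near (410.5,179) in the top image. In the side view the gripper is over the brown stem.

```bash
python3 -c "
from h import *
print(plane('top',[(410.5,179)],.072))"
python3 -m creep '{"travel":[[0,-0.09,2],[0,0,2],[0,0,2],[0,0,1.1],[0,0,0],[0,0,0],[0,0,0],[0,0,0]],"turn":[[0,0,0],[0,0,0],[0,0,0],[0,0,0],[0,0,0],[0,0,0],[0,0,0],[0,0,0]],"grip":[0.5,0.5,0.5,0.5,0.5,0.5,0.5,0.5]}' |grep -E "tcp|contact|gap"
python3 -m creep '{"travel":[[0,0,0],[0,0,0],[0,0,0],[0,0,0],[0,0,0],[0,0,0],[0,0,0]],"turn":[[0,0,0],[0,0,0],[0,0,0],[0,0,0],[0,0,0],[0,0,0],[0,0,0]],"grip":[-1,-1,-1,-1,-1,-1,-1]}' |grep -E "tcp|force|gap"
python3 -m creep '{"travel":[[0,0,-1],[0,0,-3],[0,0,-4],[0,0,-4],[0,0,-4],[0,0,0],[0,0,0]],"turn":[[0,0,0],[0,0,0],[0,0,0],[0,0,0],[0,0,0],[0,0,0],[0,0,0]],"grip":[-1,-1,-1,-1,-1,-1,-1]}' |grep -E "force|gap"
python3 go.py .6825 -.141 .18 2.3
python3 - <<'E'
from h import *
s=optics.read_camera("side"); t=optics.read_camera("top")
cv2.imwrite('pics/b7.png',cv2.resize(s[60:260,260:460],None,fx=2,fy=2,interpolation=cv2.INTER_CUBIC))
E
```

```text
[[ 0.68052136 -0.14051204  0.072     ]]
tcp_pos: [0.6648, 0.1367, 0.0221]
contact_force: [0.4, -0.3, 0.2]
finger_gap: 0.0641
tcp_pos: [0.6645, 0.1366, 0.0215]
contact_force: [-0.6, -0.5, 5.4]
finger_gap: 0.0329
finger_force: 59.6
contact_force: [0.3, 0.3, -1.3]
finger_gap: 0.0328
finger_force: 59.6
t 23.4 tcp [0.664  0.1365 0.1816] yaw 2.3 toolz [ 0.001  0.    -1.   ] turn z -0.0 travel cm [-27.8    0.74   0.16] j6 0.15 F [ 0.3  0.3 -1.3] gap 0.0328 ff 59.6
```

View pics/b7.png

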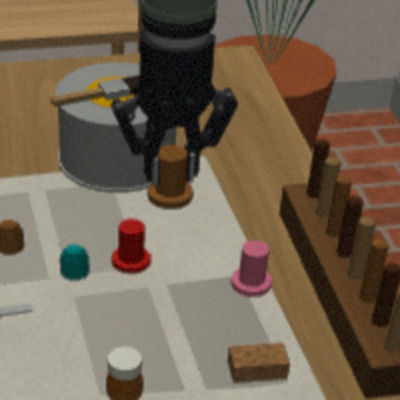

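The brown stem is held upright and the look-alikes haven't moved. I'll carry it over the ring; the seated TCP height should be about 0.0935.

```bash
python3 -m creep '{"travel":[[-4,0,0],[-4,0,0],[-4,0,0],[-4,0.2,0],[-4,0.2,0],[-4,0.2,0],[-3.8,0.14,0],[0,0,0]],"turn":[[0,0,0],[0,0,0],[0,0,0],[0,0,0],[0,0,0],[0,0,0],[0,0,0],[0,0,0]],"grip":[-1,-1,-1,-1,-1,-1,-1,-1]}' >/dev/null
python3 -m creep '{"travel":[[0,0,2],[0,0,2],[0,0,2],[0,0,0],[0,0,0],[0,0,0],[0,0,0]],"turn":[[0,0,0],[0,0,0],[0,0,0],[0,0,0],[0,0,0],[0,0,0],[0,0,0]],"grip":[-1,-1,-1,-1,-1,-1,-1]}' >/dev/null
python3 go.py .6822 -.141 .0935 2.3
```

```text
t 24.9 tcp [ 0.6832 -0.1409  0.122 ] yaw 2.3 toolz [ 0.002 -0.    -1.   ] turn z 0.0 travel cm [-0.01 -0.1   2.85] j6 -0.26 F [-0.5  0.1 -1.4] gap 0.0329 ff 59.7
```

```bash
python3 -m creep '{"travel":[[0,-0.06,1],[0,0,1],[0,0,0.6],[0,0,0],[0,0,0],[0,0,0],[0,0,0]],"turn":[[0,0,0],[0,0,0],[0,0,0],[0,0,0],[0,0,0],[0,0,0],[0,0,0]],"grip":[-1,-1,-1,-1,-1,-1,-1]}' | grep -E "tcp|contact"
for i in 1 2 3 ; do python3 -m creep '{"travel":[[0,0,0.1],[0,0,0],[0,0,0]],"turn":[[0,0,0],[0,0,0],[0,0,0]],"grip":[-1,-1,-1]}' | grep -E "tcp|contact"; done
```

```text
tcp_pos: [0.6819, -0.1409, 0.0946]
contact_force: [-0.3, -0.3, -0.7]
tcp_pos: [0.6819, -0.1409, 0.0937]
contact_force: [0.2, 0.7, -1.2]
tcp_pos: [0.6821, -0.141, 0.0935]
contact_force: [-0.8, 0.0, 4.2]
tcp_pos: [0.6821, -0.141, 0.0934]
contact_force: [-2.7, 1.4, 8.4]
```

```bash
python3 -m creep '{"travel":[[0,0,-0.2],[0,0,0],[0,0,0],[0,0,0],[0,0,0],[0,0,0],[0,0,0]],"turn":[[0,0,0],[0,0,0],[0,0,0],[0,0,0],[0,0,0],[0,0,0],[0,0,0]],"grip":[-1,-0.4,-0.1,0.2,0.5,0.8,0.8]}' | grep -E "tcp|contact|gap"
python3 -m creep '{"travel":[[0,0,-1],[0,0,-3],[0,0,-4],[0,0,-3],[0,0,0],[0,0,0]],"turn":[[0,0,0],[0,0,0],[0,0,0],[0,0,0],[0,0,0],[0,0,0]],"grip":[0.8,0.8,0.8,0.8,0.8,0.8]}' >/dev/null
python3 -m creep '{"travel":[[0,0,0],[0,0,0],[0,0,0],[0,0,0],[0,0,0],[0,0,0],[0,0,0],[0,0,0]],"turn":[[0,0,-0.14],[0,0,-0.14],[0,0,-0.14],[0,0,-0.14],[0,0,-0.14],[0,0,-0.15],[0,0,-0.15],[0,0,0]],"grip":[0.8,0.8,0.8,0.8,0.8,0.8,0.8,0.8]}' >/dev/null
python3 go.py .482 .2808 .08 60
```

```text
tcp_pos: [0.682, -0.1409, 0.0937]
contact_force: [0.3, -0.2, -0.5]
finger_gap: 0.077
t 28.6 tcp [ 0.6811 -0.1408  0.2019] yaw 59.6 toolz [-0.003  0.001 -1.   ] turn z -0.008 travel cm [38.32 26.55 12.19] j6 -1.26 F [0.3 0.4 0.4] gap 0.077 ff 0.0
```

```bash
python3 -m creep '{"travel":[[3.2,2.2,0],[3.2,2.2,0],[3.2,2.2,0],[3.2,2.2,0],[3.2,2.2,0],[3.2,2.2,0],[3.2,2.2,0],[3.2,2.2,0]],"turn":[[0,0,0],[0,0,0],[0,0,0],[0,0,0],[0,0,0],[0,0,0],[0,0,0],[0,0,0]],"grip":[0.8,0.8,0.8,0.8,0.8,0.8,0.8,0.8]}' >/dev/null
python3 -m creep '{"travel":[[3.2,2.2,0],[3.2,2.2,0],[3.2,2.2,0],[3.1,2.35,3],[0,0,4],[0,0,4],[0,0,0],[0,0,0]],"turn":[[0,0,0],[0,0,0],[0,0,0],[0,0,0],[0,0,0],[0,0,0],[0,0,0],[0,0,0]],"grip":[0.8,0.8,0.8,0.8,0.8,0.5,0.5,0.5]}' >/dev/null
python3 -m creep '{"travel":[[0,0,0],[0,0,0]],"turn":[[0,0,0],[0,0,0]],"grip":[0.5,0.5]}' >/dev/null
python3 go.py .482 .2808 .08 60
python3 - <<'E'
from h import *
s=optics.read_camera("side"); t=optics.read_camera("top")
cv2.imwrite('pics/b8.png',cv2.resize(np.hstack([s[60:260,160:360],t[80:280,320:520]]),None,fx=2,fy=2,interpolation=cv2.INTER_CUBIC))
E
```

```text
t 30.4 tcp [0.4875 0.2823 0.096 ] yaw 59.5 toolz [ 0.004  0.002 -1.   ] turn z -0.008 travel cm [ 0.4  -0.41  1.6 ] j6 -0.53 F [-0.3 -0.2  0. ] gap 0.0639 ff 0.0
```

View pics/b8.png

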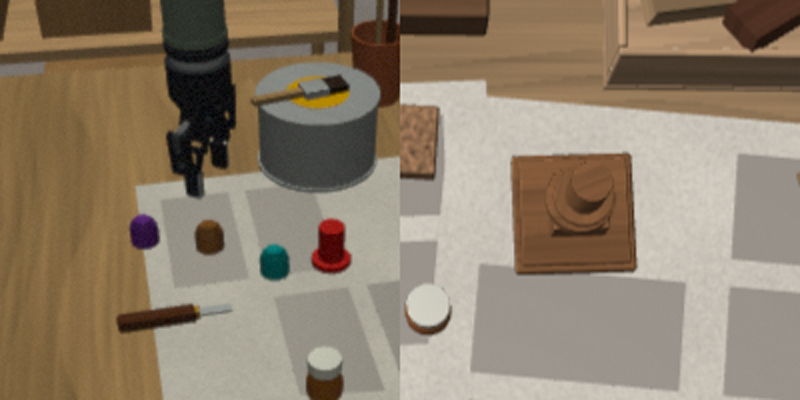

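The stem stands on the ring, with its top centre near (414,173) in the top image. The gripper is above the brown finial, with purple and turquoise clear on either side. I'll go down.

```bash
python3 -c "
from h import *
print(plane('top',[(414.3,173.5)],.130))"
python3 -m creep '{"travel":[[0.38,-0.41,0],[0,0,2],[0,0,2],[0,0,2],[0,0,1],[0,0,0],[0,0,0],[0,0,0]],"turn":[[0,0,0],[0,0,0],[0,0,0],[0,0,0],[0,0,0],[0,0,0],[0,0,0],[0,0,0]],"grip":[0.5,0.5,0.5,0.5,0.5,0.5,0.5,0.5]}' >/dev/null
python3 go.py .482 .2808 0 60
```

```text
[[ 0.67531594 -0.13872526  0.13      ]]
t 31.4 tcp [0.4814 0.2807 0.0249] yaw 59.6 toolz [ 0.002  0.001 -1.   ] turn z -0.007 travel cm [-0.05  0.04  2.49] j6 -0.53 F [-0.1 -0.7 -0.5] gap 0.0642 ff 0.0
```

```bash
python3 -m creep '{"travel":[[0,0,1],[0,0,1],[0,0,0.4],[0,0,0],[0,0,0],[0,0,0]],"turn":[[0,0,0],[0,0,0],[0,0,0],[0,0,0],[0,0,0],[0,0,0]],"grip":[0.5,0.5,0.5,0.3,0.3,0.3]}' |grep -E "tcp|contact|gap"
python3 -m creep '{"travel":[[0,0,0],[0,0,0],[0,0,0],[0,0,0],[0,0,0],[0,0,0]],"turn":[[0,0,0],[0,0,0],[0,0,0],[0,0,0],[0,0,0],[0,0,0]],"grip":[-1,-1,-1,-1,-1,-1]}' |grep -E "tcp|force|gap"
python3 -m creep '{"travel":[[0,0,-1],[0,0,-3],[0,0,-4],[0,0,-4],[0,0,-4],[0,0,-4],[0,0,-3],[0,0,0]],"turn":[[0,0,0],[0,0,0],[0,0,0],[0,0,0],[0,0,0],[0,0,0],[0,0,0],[0,0,0]],"grip":[-1,-1,-1,-1,-1,-1,-1,-1]}' |grep -E "force|gap"
python3 go.py .682 -.141 .2 60
python3 - <<'E'
from h import *
s=optics.read_camera("side"); t=optics.read_camera("top"); cv2.imwrite("pics/t9.png",t); cv2.imwrite("pics/s9.png",s)
a=cv2.resize(np.hstack([t[150:220,370:440],s[230:300,345:415]]),None,fx=5,fy=5,interpolation=cv2.INTER_CUBIC)
b=np.zeros((250,700,3),np.uint8); b[:,:250]=cv2.resize(s[20:145,200:325],(250,250))
cv2.imwrite('pics/b9.png',np.vstack([a,b]))
for n in("top","side"): print(n,proj(n,[[.682,-.141,.130],[.682,-.141,.082],[.682,-.141,.072],[.682+.017,-.141,.13],[.682-.017,-.141,.13],[.682,-.124,.13],[.682,-.158,.13]]).round(1).tolist())
E
```

```text
tcp_pos: [0.4809, 0.2804, -0.0]
contact_force: [0.0, -0.4, 0.2]
finger_gap: 0.0555
tcp_pos: [0.4812, 0.2806, 0.0005]
contact_force: [0.4, 0.8, 4.3]
finger_gap: 0.036
finger_force: 60.4
contact_force: [0.3, 0.2, -0.3]
finger_gap: 0.0363
finger_force: 60.0
t 33.4 tcp [0.4826 0.2814 0.235 ] yaw 59.6 toolz [ 0.009  0.005 -1.   ] turn z -0.007 travel cm [-38.39 -26.61   3.5 ] j6 -0.53 F [ 0.3  0.2 -0.3] gap 0.0363 ff 60.0
top [[415.7, 169.5], [411.6, 176.7], [410.8, 178.2], [415.6, 159.4], [415.7, 179.7], [405.2, 169.4], [426.1, 169.6]]
side [[381.3, 253.3], [379.1, 270.3], [378.6, 273.7], [389.9, 252.3], [372.6, 254.2], [379.1, 247.1], [383.5, 259.6]]
```

View pics/b9.png

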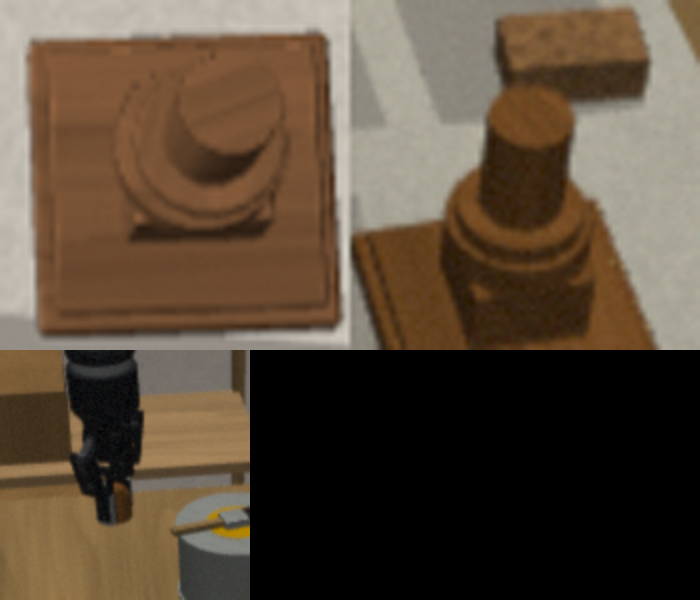

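The stem is upright with its top centre at (416.4,170.6) top and (381.2,253.6) side, within a pixel of the prediction for (0.682,-0.141). The finial is held upright and clear. I'll carry it over; the seated TCP height should be about 0.1305.

```bash
python3 -m creep '{"travel":[[-3.2,-2.2,0],[-3.2,-2.2,0],[-3.2,-2.2,0],[-3.2,-2.2,0],[-3.2,-2.2,0],[-3.2,-2.2,0],[-3.2,-2.2,0],[-3.2,-2.2,0]],"turn":[[0,0,0],[0,0,0],[0,0,0],[0,0,0],[0,0,0],[0,0,0],[0,0,0],[0,0,0]],"grip":[-1,-1,-1,-1,-1,-1,-1,-1]}' >/dev/null
python3 -m creep '{"travel":[[-3.2,-2.2,0],[-3.2,-2.2,0],[-3.2,-2.2,0],[-3.1,-2.2,0],[0,0,0],[0,0,0],[0,0,0],[0,0,0]],"turn":[[0,0,0],[0,0,0],[0,0,0],[0,0,0],[0,0,0],[0,0,0],[0,0,0],[0,0,0]],"grip":[-1,-1,-1,-1,-1,-1,-1,-1]}' >/dev/null
python3 go.py .682 -.141 .15 60
```

```text
t 35.0 tcp [ 0.6768 -0.1399  0.2294] yaw 59.7 toolz [-0.001  0.001 -1.   ] turn z -0.006 travel cm [-0.5   0.17  7.94] j6 -1.26 F [ 0.1 -0.4  0.4] gap 0.0359 ff 60.0
```

```bash
python3 -m creep '{"travel":[[-0.5,0.17,2],[0,0,2],[0,0,2],[0,0,1.9],[0,0,0],[0,0,0],[0,0,0],[0,0,0]],"turn":[[0,0,0],[0,0,0],[0,0,0],[0,0,0],[0,0,0],[0,0,0],[0,0,0],[0,0,0]],"grip":[-1,-1,-1,-1,-1,-1,-1,-1]}' >/dev/null
python3 go.py .682 -.141 .1305 60
python3 - <<'E'
from h import *
s=optics.read_camera("side")
cv2.imwrite('pics/b10.png',cv2.resize(s[190:310,320:440],None,fx=4,fy=4,interpolation=cv2.INTER_CUBIC))
E
```

```text
t 35.9 tcp [ 0.6832 -0.1422  0.1524] yaw 59.6 toolz [ 0.003 -0.    -1.   ] turn z -0.007 travel cm [0.17 0.05 2.19] j6 -1.26 F [ 0.6 -0.9 -2.3] gap 0.0361 ff 60.0
```

View pics/b10.png

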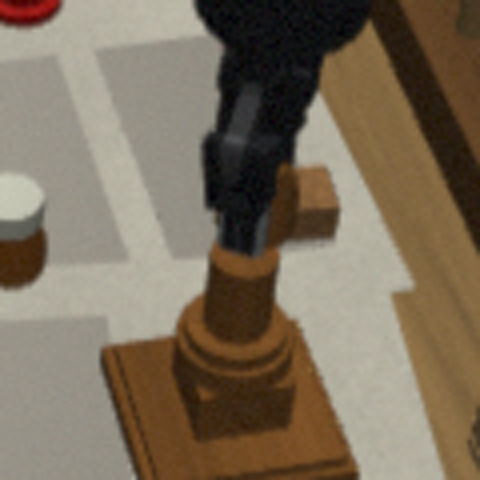

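The finial hangs just above the stem, its right edge at (298,200) in the crop. Allowing for its height, it is within about 3 mm of the axis. I'll correct by 1–2 mm and lower it.

```bash
python3 -m creep '{"travel":[[0.15,-0.05,0.8],[0,0,0.7],[0,0,0.4],[0,0,0],[0,0,0],[0,0,0],[0,0,0]],"turn":[[0,0,0],[0,0,0],[0,0,0],[0,0,0],[0,0,0],[0,0,0],[0,0,0]],"grip":[-1,-1,-1,-1,-1,-1,-1]}' | grep -E "tcp|contact"
for i in 1 2 3 4; do python3 -m creep '{"travel":[[0,0,0.1],[0,0,0],[0,0,0]],"turn":[[0,0,0],[0,0,0],[0,0,0]],"grip":[-1,-1,-1]}' | grep -E "tcp|contact"; done
```

```text
tcp_pos: [0.681, -0.142, 0.1317]
contact_force: [-0.9, 0.3, -0.4]
tcp_pos: [0.681, -0.142, 0.1307]
contact_force: [0.0, 0.4, 0.0]
tcp_pos: [0.6811, -0.142, 0.1305]
contact_force: [-0.9, 0.1, 5.0]
tcp_pos: [0.6813, -0.142, 0.1305]
contact_force: [-2.8, 0.0, 7.7]
tcp_pos: [0.6814, -0.1421, 0.1305]
contact_force: [-3.2, 1.2, 11.7]
```

```bash
python3 -m creep '{"travel":[[0,0,-0.25],[0,0,0],[0,0,0],[0,0,0],[0,0,0],[0,0,0],[0,0,0]],"turn":[[0,0,0],[0,0,0],[0,0,0],[0,0,0],[0,0,0],[0,0,0],[0,0,0]],"grip":[-1,-0.4,-0.1,0.2,0.6,1,1]}' | grep -E "tcp|contact|gap"
python3 -m creep '{"travel":[[0,0,-1],[0,0,-3],[0,0,-4],[0,0,-3],[0,0,0],[0,0,0],[0,0,0]],"turn":[[0,0,0],[0,0,0],[0,0,0],[0,0,0],[0,0,0],[0,0,0],[0,0,0]],"grip":[1,1,1,1,1,1,1]}' | grep tcp
python3 - <<'E'
from h import *
s=optics.read_camera("side")
cv2.imwrite('pics/b11.png',cv2.resize(s[170:330,320:440],None,fx=3.5,fy=3.5,interpolation=cv2.INTER_CUBIC))
E
```

```text
tcp_pos: [0.681, -0.142, 0.1301]
contact_force: [0.0, 0.4, 0.6]
finger_gap: 0.0848
tcp_pos: [0.6803, -0.1418, 0.2391]
```

View pics/b11.png

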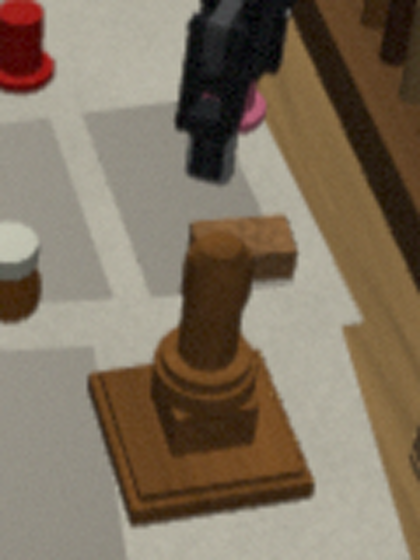

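The whole stack stands: finial at (217,265) in the crop, over the stem axis near x = 213. The gripper is clear. Handing in.

```bash
python3 -c "
from plant import sign_off
print(sign_off())"
```

```text
the job is handed in; nothing more can be done
None
```

The stand is built on the foot (block, ring, stem, finial), it was standing centred and clear of the gripper in the last picture, and I have handed the job in; no verdict came back.

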